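Bring the desk lamp over the greeting card and switch it on

ROBOT

A 6-joint arm with a two-finger parallel gripper is mounted at the origin on the work surface. World frame = base frame: x ahead of the robot, y to its left, z up, the work surface at z = 0. Lengths are in mm, angles in rad, forces in N, time in s.
With the tool pointing down it reaches from about 375 to 825 mm from the base axis. Payload 5.5 kg.
Tool frame: the origin (TCP) lies at the very end of the fingers, on their centre line; the grasp point (between the pads) lies 19 mm behind it (bot.grasp_offset is the distance from the TCP to the grasp point, in mm); z points along the fingers, y is the line along which they close (so a half turn about z gives the same grasp; the last joint's range is limited). The gripper opens to 85 mm and grips with 20 to 120 N. Pads are 22 mm wide; open, the fingers measure 114 mm over their backs; the gripper's body (76 mm by 85 mm) begins 54 mm behind the grasp point. The pads swing forward as they close: fully open they stand 13 mm farther back than shut.
Start: joints at [1.283, 0.314, -0.047, 1.21, 0, 1.571], TCP at [170.303, 575.319, 231.299] pointing down, gripper open.
Joint ranges: [-2.67, 2.67], [-0.69, 1.73], [-1.03, 1.25], [-2.08, 2.16], [-1.42, 1.45], [-3.14, 3.14]. Speed limits (rad/s): [2.39, 2.39, 3.01, 3.14, 3.14, 3.14].

INTERFACE

Orientations are given as [roll, pitch, yaw] about the fixed x, y, z axes, in that order (R = Rz(yaw) Ry(pitch) Rx(roll)).
In Python, from cell import bot, claw, kin, optics, ticket, readout gives the robot as it stands. The module is installed in compiled form; this text tells all that it offers. Calls block until the motion is done:
- bot.move_ptp(position, orientation): joint-space move of the TCP to a pose.
- bot.move_straight(position, speed=150, rot=None, until_force=None): straight line of the TCP; rot=None keeps the orientation; speed is the mean speed in mm/s. With until_force (N) it stops when the force on the tool has changed by that much, and returns True; else False.
- bot.move_joints(angles): joint-space move.
- claw.command_gripper(opening, grip_force=None): finger opening in mm; grip_force is the grip in N (None keeps the last); returns when the fingers have stopped.
- bot.wait(seconds).
- kin.ik(position, orientation): joint angles nearest the present ones, or None.
- optics.grab_frame(name): name is "scene" or "top" or "wrist"; returns a dict with "frame" (420x560x3 uint8, red, green, blue), "range_z" (420x560 float32, mm along the optical axis (not along the pixel's ray), 0 where there is no reading), "intrinsics" (3x3 intrinsics, pixels), "origin" and "orientation" of the camera in the world. Camera axes: x right, y down, z forward; pixel columns grow to the right and rows downward; lengths in mm; the calibration is good to about 2 mm. A picture is of the moment at which its call begins.
A pose or a line that the arm cannot do raises bot.IKError and nothing moves.
- ticket.sign_off(): hands the job in; it is judged then, once.
Trained networks look in a picture, given as the dict that the camera call returned (one of the last four; its "shot" number tells which), for a name from the list of things; names that differ only in an ending like _2 or _b are one class to them, and where a whole thing is asked for, a point or a joint stands for the part that bears it (a point fixed in the world has none). Each returns a list of dicts, best first, with "score" (0 to 1); they miss things now and then, are a little off and sometimes report something else, mostly with a low value. They report only what shows in the picture. A call takes as long as a camera call.
- optics.boxes_of(query, picture): "xy" ([column, row] in pixels, amid what is visible of it).
- optics.cut_out(query, picture): "region" (420x560 bool, what is visible of it) and "xy" ([column, row] in pixels, amid what is visible of it).
Readings, each from a call of its own:
- readout.current_t(): time.
- readout.current_joint_pos(): joint angles.
- readout.current_qvel(): joint speeds.
- readout.current_effort(): joint torques, N m.
- readout.current_position(): TCP position.
- readout.current_eef_rot(): TCP orientation.
- readout.current_ft_force(): force on the tool from outside, world axes, zero at the start.
- readout.current_ft_torque(): the same for the moment, N m.
- readout.current_gripper_width(): finger opening in mm.
- readout.current_grasp_force(): force on a finger pad.
Only numpy, scipy, OpenCV 4.12 (cv2) and the standard library are available. Lean on these libraries where they do the work, as an engineer would, in place of code of your own. Each camera call takes 0.05 s, during which the arm holds its last target. There are 200 camera calls.

TASK

Set the desk lamp for writing the open pop-up card: push the lamp's swing arm round gently with a fingertip until the lamp's head hangs over the middle of the card's flat writing page (not the closed card on the other side), and press the raised end of the rocker switch on the lamp's base fully down, so that it stays flush. Only push and press: do not grip anything, do not drag, lift or tip the lamp, leave the ink bottle, jar and pen where they are, and finish clear of everything.

Things in the scene. Friction and masses are not known exactly. Their poses are not given: they have to be found in the camera images.
- lamp: the desk lamp, loose on the desk but heavy (about 3 kg): a white slab base 220 x 160 x 24 mm with a thin upright steel post (18 mm thick). Origin: on the desk under the post's axis. The lamp's z is up; its -x points from the post towards the switch end of the base, which reaches 175 mm in -x from the post axis, 45 mm in +x, 80 mm to either side
- lamp_arm (a joint): the lamp's level swing arm, turning about the post's axis on a stiff pivot that stays where it is left (about 1.1 N at 150 mm from the post moves it). Angle in rad, counter-clockwise seen from above is positive; at 0 the arm points along the lamp's -x (over the switch); stops at -2.2 and 2.2
- rod_mid (a point): point on the axis of the swing arm's bare steel rod, 150 mm from the post's axis, 300 mm above the desk. The rod is round, 14 mm thick, level, bare from 25 mm to 190 mm from the post's axis; the pivot's hub on the post tops out at 325 mm
- lamp_head (a point): centre of the underside of the lamp's head, 246 mm from the post's axis and 255 mm above the desk. The head is a white round shade 120 mm across at its lower rim, its top at 322 mm
- switch (a joint): the black rocker switch on the lamp's base: 0 = off, the end away from the post stands up; 0.30 rad = on, that end is flush (level) and the end nearer the post stands up. It stays where it is left; about 2 N on its end moves it, and more cannot hurt it: it then stands on its stop
- switch_end (a point): middle of the top face of the rocker half farther from the post (24 x 28 mm, long side across), 16 mm from the rocker's pivot; off: about 37 mm above the desk, its outer edge 39 mm; pressed flush: the whole half level at 32 mm, 8 mm above the base's top. The rim round the rocker is lower
- switch_pivot (a point): pivot of the rocker switch, on the lamp's base, 140 mm from the post's axis in the lamp's -x, 32 mm above the desk
- card: the open pop-up greeting card, fixed to the desk: one leaf lies flat (140 along its x, 190 mm along its y, 4 mm thick) with the sheet of writing on it; the other leaf stands up at the flat leaf's +x edge, leaning back, 135 mm high; small paper pavilions up to 65 mm high stand in front of it. Origin: middle of the flat leaf, on the desk
- closed_card: a closed dark card lying flat on the other side of the lamp, fixed, 140 x 190 x 8 mm; origin: its middle, on the desk. Not the one to be lit
- ink_bottle: square ink bottle with a round cap, loose, 42 x 42 mm, 79 mm high; origin: centre of its underside. Leave alone
- canister: white round jar, loose, 48 mm across, 95 mm high; origin: centre of its underside. Leave alone
- pen: pen lying on the desk, loose, 150 mm along its x, 10 mm thick; origin: centre of its underside. Leave alone

How it is judged (in metres and radians):
At the end, for the whole second after the job is handed in: Seen from above, the head's centre is within 35 mm of the middle of the open card's flat leaf, the arm at rest; the rocker is at 0.24 rad or more of 0.30; the lamp stands upright and its post foot and switch, the ink bottle, jar and pen are within 25 mm of their starts (horizontal distance between lamp_head and card below 0.035 m and value of joint switch above 0.24 rad and velocity of joint lamp_arm between -0.05 and 0.05 rad/s and angle between lamp's own z axis and vertical below 0.05 rad and height (world z) of lamp below 0.005 m and distance of each of lamp, switch_pivot, ink_bottle, canister, pen from where it was at the start of the episode below 0.025 m); the robot touches nothing.
It fails at once if the ink bottle, jar or pen is pushed more than 25 mm away or tipped over (distance of any of ink_bottle, canister, pen from where it was at the start of the episode above 0.025 m or angle between any of ink_bottle, canister's own z axis and vertical above 0.5 rad).
It fails at once if the ink bottle, jar or pen is lifted off the desk (height (world z) of any of ink_bottle, canister, pen above 0.012 m).
It fails at once if the lamp is dragged or turned on the desk instead of its arm being swung (foot of the post or switch end shifted more than 25 mm) (distance of any of lamp, switch_pivot from where it was at the start of the episode above 0.025 m).
It fails at once if the lamp is lifted or tipped (height (world z) of lamp above 0.01 m or angle between lamp's own z axis and vertical above 0.1 rad).
It fails at once if the lamp's arm or shade is gripped, or pushed roughly: more than 20 N from the fingers (contact force between the fingers and lamp_arm above 20 N).
It also fails if it takes over 54 s, if anything falls off the work surface, if the arm or the gripper's body presses on something with over 40 N, if the wrist force passes 120 N, or if a joint passes its speed limit or range.

## Working session

There is one attempt and no reset: what is moved stays moved. The work goes in short steps, each a Python script; the robot and the scene stay as the last script left them, time stands still between calls to the robot, and variables do not carry over. Pictures are saved under pics/ and viewed, at most 10 in all, crops included, and the job is handed in when it is done.

```bash
mkdir -p pics; cat > h.py <<'E'
import numpy as np, cv2
from cell import bot, claw, kin, optics, ticket, readout
from scipy.spatial.transform import Rotation as R
def cloud(p):
    z=p["range_z"].astype(float);K=np.array(p["intrinsics"]);v,u=np.mgrid[:420,:560]
    c=np.stack([(u-K[0,2])/K[0,0]*z,(v-K[1,2])/K[1,1]*z,z],-1)
    o=np.array(p["orientation"]); M=o if o.shape==(3,3) else R.from_euler('xyz',o).as_matrix()
    w=c@M.T+np.array(p["origin"]); w[z==0]=np.nan
    return w
def save(p,n): cv2.imwrite(f'pics/{n}.png',cv2.cvtColor(p["frame"],cv2.COLOR_RGB2BGR))
E
python3 - <<'E'
from h import *
for c in("top","scene"):
    p=optics.grab_frame(c);save(p,c);w=cloud(p);np.save(c,w);print(c,p["origin"],p["orientation"])
    for q in("lamp","lamp_arm","lamp_head","switch","card","closed_card","ink_bottle","canister","pen"):
        for d in optics.cut_out(q,p)[:2]:
            m=d["region"];pts=w[m];pts=pts[~np.isnan(pts[:,0])]
            print(q,round(d["score"],2),np.round(d["xy"]),len(pts),np.round(np.median(pts,0)) if len(pts) else '',np.round(np.percentile(pts,[2,98],axis=0)).tolist() if len(pts) else '')
print(readout.current_t())
E
```

```text
top [ 487.15656106   24.8704479  1052.18751872] [-3.02449897 -0.0082639  -1.55698725]
lamp 0.97 [264. 267.] 9237 [487.  38.  30.] [[324.0, -33.0, 21.0], [652.0, 114.0, 323.0]]
lamp 0.28 [245. 171.] 428 [712.  91.  93.] [[695.0, 70.0, 0.0], [752.0, 121.0, 98.0]]
lamp_arm 0.7 [262. 319.] 4497 [388.  39. 303.] [[316.0, -9.0, 264.0], [656.0, 92.0, 325.0]]
lamp_head 0.81 [264. 321.] 4518 [389.  39. 303.] [[318.0, -10.0, 264.0], [658.0, 93.0, 325.0]]
lamp_head 0.47 [266. 267.] 9235 [486.  38.  30.] [[324.0, -34.0, 21.0], [651.0, 113.0, 323.0]]
card 0.78 [361. 226.] 6563 [ 586. -190.    7.] [[480.0, -286.0, 1.0], [672.0, -94.0, 133.0]]
closed_card 0.98 [173. 230.] 4122 [567. 279.   9.] [[501.0, 187.0, 5.0], [636.0, 371.0, 13.0]]
canister 0.63 [243. 168.] 408 [711.  90.  94.] [[695.0, 71.0, 7.0], [738.0, 112.0, 98.0]]
canister 0.22 [264. 318.] 4487 [388.  39. 303.] [[317.0, -9.0, 265.0], [656.0, 93.0, 325.0]]
pen 0.41 [235. 295.] 94 [408. 116.  12.] [[400.0, 86.0, 9.0], [417.0, 142.0, 16.0]]
scene [1014.0968984  -665.46226944  691.80561956] [-2.11444441  0.00552827  0.57326762]
lamp 0.62 [27
[... 303 characters left out ...]
  33.] [[453.0, 29.0, 28.0], [499.0, 57.0, 40.0]]
switch 0.71 [205. 358.] 7223 [ 566. -216.    5.] [[486.0, -290.0, 1.0], [676.0, -101.0, 134.0]]
card 0.57 [205. 358.] 7164 [ 565. -216.    5.] [[486.0, -290.0, 1.0], [676.0, -104.0, 134.0]]
closed_card 0.78 [336. 233.] 2570 [581. 274.   9.] [[505.0, 186.0, 2.0], [643.0, 373.0, 12.0]]
closed_card 0.2 [244. 259.] 237 [475.  42.  33.] [[452.0, 29.0, 26.0], [500.0, 62.0, 39.0]]
ink_bottle 0.93 [318. 330.] 1034 [712. -67.  47.] [[685.0, -79.0, 5.0], [729.0, -42.0, 80.0]]
canister 0.57 [361. 281.] 1125 [729.  76.  62.] [[703.0, 68.0, 4.0], [746.0, 112.0, 97.0]]
pen 0.78 [229. 257.] 384 [403.  76.   8.] [[382.0, 2.0, -1.0], [423.0, 143.0, 14.0]]
1.0
```

View pics/top.png

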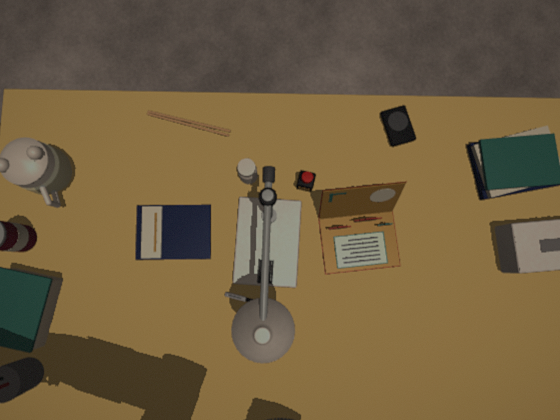

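View pics/scene.png

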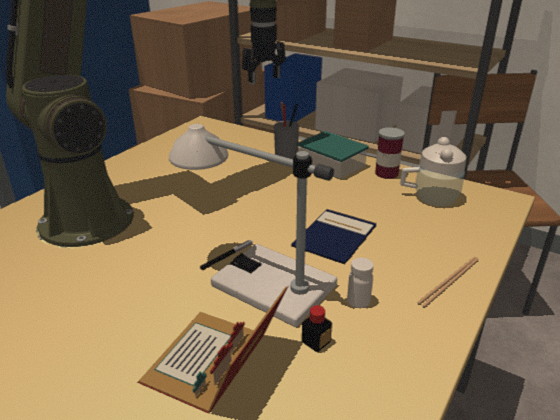

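```bash
python3 - <<'E'
import numpy as np,cv2
A=np.concatenate([np.load(c+'.npy').reshape(-1,3) for c in('top','scene')])
T=np.load('top.npy').reshape(-1,3)
A=A[~np.isnan(A[:,0])];T=T[~np.isnan(T[:,0])]
def box(P,x,y,z): return P[(P[:,0]>x[0])&(P[:,0]<x[1])&(P[:,1]>y[0])&(P[:,1]<y[1])&(P[:,2]>z[0])&(P[:,2]<z[1])]
def rep(n,Q):
    if len(Q)<5: print(n,len(Q));return
    print(n,len(Q),'mean',Q.mean(0).round(1),'rect',cv2.minAreaRect(Q[:,:2].astype(np.float32)))
for z in((20,30),):rep('base',box(T,(380,720),(-80,150),z))
rep('rod',box(A,(470,610),(-80,150),(285,312)))
rod=box(A,(470,610),(-80,150),(285,312)); print(np.polyfit(rod[:,0],rod[:,1],1))
rep('hubtop',box(T,(600,700),(-20,100),(318,335)))
rep('headtop',box(T,(300,470),(-60,140),(312,330)))
rep('head',box(A,(250,470),(-80,160),(250,330)))
rep('sw',box(T,(440,520),(0,90),(30,45)));rep('swS',box(np.load('scene.npy').reshape(-1,3),(440,520),(0,90),(30,45)))
rep('flat',box(A,(470,625),(-310,-80),(2,9)))
rep('leaf',box(A,(550,800),(-330,-80),(12,150)))
rep('closed',box(A,(480,660),(160,400),(5,14)))
E
```

```text
base 4603 mean [544.4  39.4  24.7] rect ((577.784423828125, 26.574012756347656), (182.9055633544922, 283.6220397949219), 87.02392578125)
rod 1036 mean [537.9  35.6 304.6] rect ((541.2254028320312, 41.241600036621094), (30.989595413208008, 140.4940948486328), 85.0458755493164)
[-4.13845006e-02  5.78568603e+01]
hubtop 149 mean [611.9  36.3 323.7] rect ((612.5440673828125, 36.094932556152344), (27.644285202026367, 26.159021377563477), 64.44740295410156)
headtop 398 mean [367.7  41.7 320.3] rect ((367.15838623046875, 42.07685089111328), (40.09471130371094, 37.8397216796875), 39.57987594604492)
head 5452 mean [382.1  32.6 292. ] rect ((379.762451171875, 33.59295654296875), (120.62818145751953, 149.6939697265625), 55.60165023803711)
sw 95 mean [470.7  43.7  34. ] rect ((470.79156494140625, 44.04739761352539), (53.787628173828125, 36.992549896240234), 0.8479682207107544)
swS 229 mean [476.   42.5  33.9] rect ((478.16571044921875, 42.86604309082031), (38.491455078125, 55.5445556640625), 85.6524887084961)
flat 8754 mean [ 544.5 -202.6    4.9] rect ((547.5416259765625, -195.1769256591797), (154.64218139648438, 229.353759765625), 0.16737577319145203)
leaf 4306 mean [ 639.2 -190.2   72.8] rect ((655.6588134765625, -183.01922607421875), (142.8794403076172, 196.44107055664062), 4.38427209854126)
closed 6457 mean [572.3 278.8   9. ] rect ((572.7944946289062, 282.81982421875), (180.74362182617188, 214.5389862060547), 1.9310684204101562)
```

The top view shows the lamp post's hub at pixel (268,197), the head at (263,328) and the switch at (265,271). The open card is on the right: its writing page is at (360,250) and its leaf stands up along the row 190–215 edge. The closed card is at (173,231). The pen lies under the arm at about (235,297). The arm must swing counter-clockwise by about 1.3 rad, towards -y.

```bash
cat >> h.py <<'E'
POST=np.array([612.5,36.1])
def card():
    p=optics.grab_frame("top");w=cloud(p);m=optics.cut_out("card",p)[0]["region"]
    q=w[m];q=q[q[:,2]<9].astype(np.float32)
    return cv2.minAreaRect(q[:,:2]),cv2.boxPoints(cv2.minAreaRect(q[:,:2])),q
def pose(phi,r,s):   # phi arm direction (world), r along the rod, s mm on the clockwise side of its axis
    u=np.array([np.cos(phi),np.sin(phi)]);n=np.array([-u[1],u[0]])   # n = CCW tangent
    return POST+r*u-s*n
E
python3 - <<'E'
from h import *
r,b,q=card();print(r,b.round(0).tolist(),np.percentile(q,[1,50,99],axis=0).round(0).tolist())
q0=[1.283,0.314,-0.047,1.21,0,1.571]
print(readout.current_eef_rot(),readout.current_gripper_width())
for k in (0,np.pi/2,np.pi,-np.pi/2):
    print(k,[(None if (j:=kin.ik([*pose(f,130,20),280],[np.pi,0,f+k])) is None else np.round(j,2).tolist()) for f in (3.12,3.8,4.5)])
E
```

```text
Traceback (most recent call last):
  File "h.py", line 15, in card
    return cv2.minAreaRect(q[:,:2]),cv2.boxPoints(cv2.minAreaRect(q[:,:2])),q
           ~~~~~~~~~~~~~~~^^^^^^^^^
cv2.error: OpenCV(4.12.0) /io/opencv/modules/imgproc/src/convhull.cpp:143: error: (-215:Assertion failed) total >= 0 && (depth == CV_32F || depth == CV_32S) in function 'convexHull'
```

```bash
sed -i 's/q=q\[q\[:,2\]<9\].astype(np.float32)/q=np.ascontiguousarray(q[q[:,2]<9][:,:2],np.float32)/; s/q\[:,:2\]/q/g' h.py
python3 - <<'E'
from h import *
r,b,q=card();print(r,b.round(0).tolist(),np.percentile(q,[1,50,99],axis=0).round(0).tolist())
print(readout.current_eef_rot(),readout.current_gripper_width())
for k in (0,np.pi/2,np.pi,-np.pi/2):
    print(k,[(None if (j:=kin.ik([*pose(f,130,20),280],[np.pi,0,f+k])) is None else np.round(j,2).tolist()) for f in (3.12,3.8,4.5)])
E
```

```text
((585.6622314453125, -190.3564910888672), (216.86585998535156, 194.01007080078125), 6.741113662719727) [[467.0, -107.0], [489.0, -299.0], [705.0, -274.0], [682.0, -81.0]] [[475.0, -289.0], [547.0, -193.0], [623.0, -98.0]]
[-3.14155362e+00  6.38216610e-05  2.85379458e+00] 84.89108308467502
0 [[0.12, 0.08, -0.22, 1.27, 0.0, 0.14], [-0.06, 0.11, -0.2, 1.27, 0.0, -0.71], [-0.15, 0.25, -0.03, 1.3, 0.0, -1.51]]
1.5707963267948966 [[0.12, 0.08, -0.22, 1.27, 0.0, -1.43], [-0.06, 0.11, -0.2, 1.27, 0.0, -2.28], [-0.15, 0.25, -0.03, 1.3, 0.0, -3.08]]
3.141592653589793 [[0.12, 0.08, -0.22, 1.27, 0.0, -3.0], [-0.06, 0.11, -0.2, 1.27, 0.0, 2.43], [-0.15, 0.25, -0.03, 1.3, 0.0, 1.63]]
-1.5707963267948966 [[0.12, 0.08, -0.22, 1.27, 0.0, 1.71], [-0.06, 0.11, -0.2, 1.27, 0.0, 0.86], [-0.15, 0.25, -0.03, 1.3, 0.0, 0.06]]
```

```bash
python3 - <<'E'
from h import *
claw.command_gripper(0)
rot=lambda f:[np.pi,0,f-np.pi/2]
f0=3.117
bot.move_ptp([*pose(f0,130,70),330],rot(f0))
bot.move_straight([*pose(f0,130,45),285],speed=120)
bot.move_straight([*pose(f0,130,21),285],speed=60,until_force=8)
print(readout.current_t(),readout.current_ft_force())
mx=0
for f in np.linspace(f0,4.38,14)[1:]:
    hit=bot.move_straight([*pose(f,130,18),285],speed=60,rot=rot(f),until_force=10)
    F=np.linalg.norm(readout.current_ft_force());mx=max(mx,F)
    if hit: print('force stop',f,readout.current_ft_force());break
print(readout.current_t(),mx,readout.current_position())
p=optics.grab_frame("top");save(p,"top2");w=cloud(p).reshape(-1,3)
q=w[(w[:,2]>312)&(w[:,2]<330)&(np.hypot(*(w[:,:2]-[549,-194]).T)<120)];print(len(q),q.mean(0))
E
```

```text
5.1417 [ 0.48520594 -0.19973957  0.0810593 ]
9.85 1.267385923650143 [552.78205962 -80.64029016 284.98327435]
0 [nan nan nan]<stdin>:16: RuntimeWarning: Mean of empty slice.
  ret = um.true_divide(
```

View pics/top2.png

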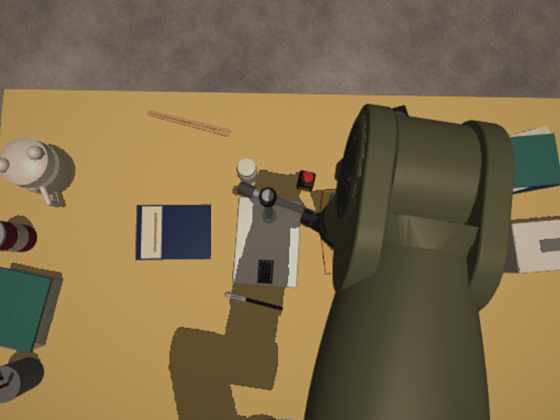

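The arm has swung: the rod now runs right from the hub at (268,197) and the robot hides the head. I'll back off and measure.

```bash
python3 - <<'E'
from h import *
f=4.38
bot.move_straight([*pose(f,130,90),290],speed=150)
bot.move_ptp([457,100,200],[np.pi,0,np.pi/2])
for c in("top","scene"):
    p=optics.grab_frame(c);save(p,c+"3");w=cloud(p)
    a=w.reshape(-1,3)
    def cen(x0,y0,r,z0,z1):
        q=a[(a[:,2]>z0)&(a[:,2]<z1)&(np.hypot(*(a[:,:2]-[x0,y0]).T)<r)];print(c,len(q),q.mean(0).round(1) if len(q) else '',cv2.minAreaRect(np.ascontiguousarray(q[:,:2],np.float32)) if len(q)>5 else '')
    cen(535,-194,110,314,330); cen(535,-194,110,258,330); cen(612,36,40,318,335)
    for d in optics.cut_out("switch",p)[:2]:
        q=w[d["region"]];print("sw",d["score"],np.nanmedian(q,0).round(1),np.nanpercentile(q,[2,98],axis=0).round(0).tolist())
print(readout.current_t())
E
```

```text
top 320 [ 530.5 -193.8  321. ] ((531.0155029296875, -195.47958374023438), (34.895729064941406, 36.03419876098633), 81.25314331054688)
top 3212 [ 530.3 -181.7  294.5] ((545.6288452148438, -181.63470458984375), (159.4224853515625, 118.25308227539062), 41.35469436645508)
top 143 [611.8  36.3 324. ] ((612.7357177734375, 35.5470085144043), (27.62067985534668, 27.16305160522461), 0.9406880140304565)
sw 0.79 [470.7  43.1  33.9] [[449.0, 31.0, 29.0], [493.0, 57.0, 41.0]]
scene 280 [ 537.9 -199.9  319.9] ((536.4540405273438, -197.9011993408203), (30.98634147644043, 31.475181579589844), 84.6937026977539)
scene 3952 [ 555.2 -207.6  288.9] ((560.1380615234375, -183.75628662109375), (168.5474090576172, 91.38922882080078), 55.86341857910156)
scene 102 [617.2  32.6 323.3] ((616.7926025390625, 34.77970886230469), (25.255054473876953, 22.71772003173828), 8.43658447265625)
sw 0.79 [475.3  42.3  33.1] [[453.0, 29.0, 28.0], [501.0, 57.0, 39.0]]
12.1333
```

```bash
python3 -c "
import cv2
a=cv2.imread('pics/top3.png')[150:350,180:440];b=cv2.imread('pics/scene3.png')[100:400,120:400]
cv2.imwrite('pics/c3.png',cv2.hconcat([cv2.resize(a,(420,323)),cv2.resize(b[:, :],(301,323))]))"
```

```text
(no output)
```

View pics/c3.png

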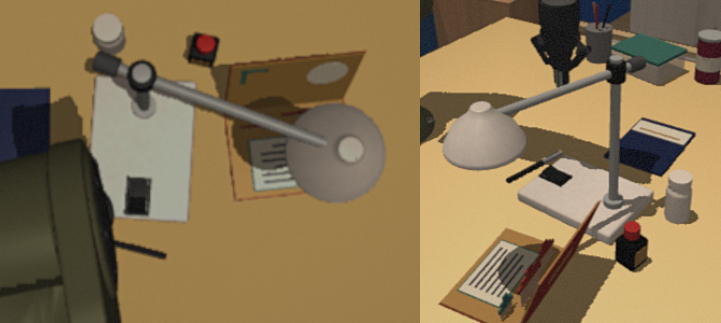

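The head sits at about (533,-196), roughly 17 mm short of the page's middle (549,-194). The rocker's outer end is still up. I'll press the switch, then nudge the arm a little further.

```bash
python3 - <<'E'
from h import *
x,y=454.5,43.7
yaw=np.pi
bot.move_ptp([x,y,110],[np.pi,0,yaw])
bot.move_straight([x,y,48],speed=100)
hit=bot.move_straight([x,y,28],speed=20,until_force=14)
print(hit,readout.current_position(),readout.current_ft_force(),readout.current_t())
bot.wait(0.2)
bot.move_straight([x,y,200],speed=150)
f=4.38;rot=lambda f:[np.pi,0,f-np.pi/2]
bot.move_ptp([*pose(f,130,90),290],rot(f))
bot.move_straight([*pose(f,130,22),285],speed=100,until_force=8)
for f in (4.41,4.443):
    print(bot.move_straight([*pose(f,130,18),285],speed=30,rot=rot(f),until_force=10))
print(readout.current_ft_force())
bot.move_straight([*pose(f,130,90),290],speed=150)
bot.move_ptp([350,250,250],[np.pi,0,np.pi])
bot.wait(.3)
for c in("top","scene"):
    p=optics.grab_frame(c);save(p,c+"4");w=cloud(p);a=w.reshape(-1,3)
    q=a[(a[:,2]>314)&(a[:,2]<330)&(np.hypot(*(a[:,:2]-[545,-194]).T)<110)];print(c,len(q),q.mean(0).round(1))
    for o in("switch","ink_bottle","canister","pen"):
      for d in optics.cut_out(o,p)[:1]:
        q=w[d["region"]];print(o,d["score"],np.nanmedian(q,0).round(1),np.nanpercentile(q,[2,98],axis=0).round(0).tolist())
t=a[(abs(a[:,1]-43)<9)];
for x0,x1 in((448,457),(457,466),(476,484),(484,493)):
    z=t[(t[:,0]>x0)&(t[:,0]<x1)&(t[:,2]<60),2];print(x0,np.median(z))
print(readout.current_t())
a=cv2.imread('pics/top4.png')[150:350,180:440];b=cv2.imread('pics/scene4.png')[100:400,120:400]
cv2.imwrite('pics/c4.png',cv2.hconcat([cv2.resize(a,(420,323)),cv2.resize(b,(301,323))]))
E
```

```text
True [453.90748385  43.73528203  31.87306277] [-2.08717844  0.6899962   9.77842291] 15.175
False
False
[-0.16222831  0.13661607  0.27521783]
top 321 [ 542.7 -197.9  320.8]
switch 0.77 [468.5  42.9  33.9] [[449.0, 30.0, 29.0], [493.0, 57.0, 40.0]]
ink_bottle 0.67 [694.  -53.1  51.9] [[678.0, -80.0, -1.0], [727.0, -33.0, 82.0]]
canister 0.83 [710.8  90.7  94.1] [[695.0, 71.0, 18.0], [736.0, 112.0, 99.0]]
pen 0.57 [398.2  71.7  10.9] [[379.0, 4.0, 0.0], [417.0, 140.0, 17.0]]
scene 290 [ 550.4 -203.8  319.8]
switch 0.64 [478.   42.3  34. ] [[455.0, 29.0, 30.0], [501.0, 59.0, 40.0]]
ink_bottle 0.71 [712.4 -67.5  48.2] [[687.0, -79.0, 6.0], [728.0, -43.0, 81.0]]
canister 0.2 [477.1  40.9  33.4] [[453.0, 28.0, 27.0], [501.0, 59.0, 40.0]]
pen 0.69 [404.3  78.    9. ] [[385.0, 2.0, 2.0], [422.0, 137.0, 14.0]]
448 31.64968812642485
457 33.09374897254372
476 33.7129352679861
484 35.90067900191701
21.55
```

View pics/c4.png

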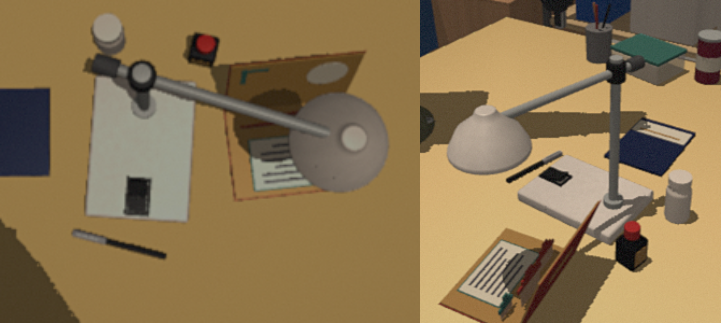

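The rocker's outer half is now level at about 32 mm and its inner end is raised. The head is at about (545,-199), within 10 mm of the page's middle. The ink bottle, jar and pen haven't moved, and the robot is clear of everything.

```bash
python3 -c "
from h import *
print(ticket.sign_off())"
```

```text
the job is handed in; nothing more can be done
None
```

I handed the job in: by the last camera check the lamp head was about 10 mm from the middle of the open card's writing page and the switch was pressed flush, with the ink bottle, jar and pen unmoved and the robot clear; the hand-in gave no verdict.

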